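# Make up a counterweight from ring slugs on a dial scale

## Robot

A 7-joint arm with a two-finger parallel gripper is mounted at the origin on a cart in front of the work surface, level with it; the furniture and walls round the work are solid. World frame = base frame: x ahead of the robot, y to its left, z up, the work surface at z = 0. Lengths are in m, angles in degrees, forces in N, time in s.
With the tool pointing down it reaches from about 0.425 to 0.875 m from the base axis. Payload 4.7 kg.
Tool frame: the origin (TCP) lies between the finger pads; the fingertips stand env.tip_reach ahead of it and the grasp point (between the pads) lies 2 mm behind it (env.tip_reach is the distance from the TCP to the fingertips, in m); z points along the fingers, y is the line along which they close (so a half turn about z gives the same grasp; the last joint's range is limited). The gripper opens to 87 mm and grips with 3 to 60 N. Pads are 19 mm wide; open, the fingers measure 117 mm over their backs; the gripper's body (75 mm by 190 mm) begins 51 mm behind the grasp point.
Start: joints at [-68.807, 18.392, -4.016, 83.108, 1.295, 78.541, -3.26], TCP at [0.226, 0.609, 0.24] pointing down, gripper open.
Joint ranges: [-163.93, 163.93], [-17.29, 119.83], [-79.2, 71.16], [3.27, 140.29], [-89.18, 269.18], [5.43, 117.66], [-154.24, 154.24]. Speed limits (degrees/s): [147.25, 147.25, 180, 180, 180, 180, 180].

## Interface

Orientations are given as [roll, pitch, yaw] about the fixed x, y, z axes, in that order (R = Rz(yaw) Ry(pitch) Rx(roll)).
In Python, from cell import env gives the robot as it stands.
- The arm moves only by the tool hand_motion, called after "Request:" as a command line: name --pt "numbers of a row" for each row, then --argument value for the rest. Schema: {"type":"object","properties":{"motion":{"type":"array","items":{"type":"array","prefixItems":[{"type":"array","items":{"type":"number"},"minItems":3,"maxItems":3},{"type":"number"},{"type":"number"}],"minItems":3,"maxItems":3},"minItems":1,"maxItems":8},"grip_n":{"type":"number"},"only":{"type":"string"},"quiet":{"type":"boolean"},"lines":{"type":"string"}},"required":["motion"],"additionalProperties":false}. motion is a list of rows, 1 to 8 of them, each written [[dx, dy, dz], turn, opening]: dx, dy, dz in mm, then a turn about the tool's z in units of 2 degrees, then the finger opening in m; each row is the pose to reach, as a shift and turn from the pose commanded when the call began, along the tool's axes at that moment; what a row does not reach only later rows make up. A row lasts 1/12 s, in which the tool goes at most 0.0417 m and 7.16 degrees, less where a joint would pass 70% of its speed; a pose out of reach is approached as far as the arm can. The fingers move at their own pace and stop on an object; grip_n is the grip in N (left out, the last holds). Time passes only in rows, so rows that do not move let the fingers close. The tool returns the time, the measured TCP pose, the force, the opening and the grip force at its end. only (a regular expression) keeps the lines of the reply that match it, lines (a string "A,B") keeps lines A to B, and quiet returns only ok. Input that does not fit is refused with a message, and nothing moves.
- env.get_obs(): the state, without advancing time (a new reading comes with each control period).
- env.read_camera(name): name is "side" or "top"; returns a dict with "color" (384x512x3 uint8, blue, green, red), "fx", "fy", "cx", "cy" (pixels), "world_from_camera" (4x4, takes a point from camera to world coordinates). Camera axes: x right, y down, z forward; pixel columns grow to the right and rows downward; lengths in m; the calibration is good to about 2 mm. A picture is of the moment at which its call begins. There is no depth.
- env.sign_off(): hands the job in; it is judged then, once.
The state is a dict: "time_s": time; "qpos": joint angles; "joint_velocities": joint speeds; "effort": joint torques, N m; "tool_pos": TCP position; "tool_rot": TCP orientation; "force": force on the tool from outside, world axes, zero at the start; "wrist_torque": the same for the moment, N m; "grip_width": finger opening in m; "grasp_force": force on a finger pad.
Only numpy, scipy, OpenCV 4.12 (cv2) and the standard library are available. Lean on these libraries where they do the work, as an engineer would, in place of code of your own. Each camera call takes 0.05 s, during which the arm holds its last target. There are 200 camera calls.

## Task

Make up a counterweight on the dial scale: thread the steel ring slugs, one at a time, down over the pin in the middle of the pan, each lying flat on the pan or on the slug below, until the needle has just reached or passed the set hand, then take no more slugs. The pan sits loosely and a little off-centre, so feel for the pin with light pressure; the needle must never be driven round to the stop pin at the far end of the dial. Let go of the last slug, and leave the spare slugs, the set hand and everything else on the bench as they are.

Things in the scene. Friction and masses are not known exactly. Their poses are not given: they have to be found in the camera images.
- scale: Grey dial scale fixed to the bench: body 150x160 mm, 85 mm high, in front of it a round dial (112 mm) leaning back 45 degrees. Origin on the bench under the nominal centre line of the pan; x points away from the dial, z up; the dial's front edge lies about 150 mm from the origin in -x.
- weigh_axis (a point): Point fixed to the scale body on the nominal centre line of its round steel pan (diameter 124 mm), at the height of the empty pan's surface, 114 mm above the bench. The sprung pan sinks 1 mm per newton (0.98 mm per 100 g), 15 mm at the stop; the pin in its middle sinks with it.
- pin_nominal (a point): Point fixed to the scale body where the top of the pan's pin would stand if the empty pan were centred, 60 mm above weigh_axis. Pin: upright, diameter 12 mm, 60 mm tall, flat top, 0.8 mm chamfer. The lift-off pan fits loosely and hangs over to one side: pan and pin stand 4.5 mm off this point, to a different side each time (untracked), and stay there while handled.
- needle (a joint): Angle of the dial's thin black needle, rad, clockwise seen from the robot: 0 = empty pan, needle at nine o'clock; 0.2 per 100 g or 0.981 N on the pan, also when the pan or pin is pressed. A steel stop pin stands at 3.08; a needle beyond 2.9 counts as driven to the stop.
- set_hand (a joint): Angle of the set hand (steel hand with a broad arrow head and a centre knob in front of the needle), rad, same zero and direction as the needle: the target weight, between 0.62 and 1.20. It is not to be moved.
- needle_tip (a point): Tip of the needle, 44 mm from the dial's centre.
- set_tip (a point): Tip of the set hand, 44 mm from the dial's centre; its y axis is tangent to the dial: a needle that has passed the hand has negative y in this frame, 44 mm x sin(angle passed), one that has not reached it positive y.
- slug_1: Plain steel ring slug lying flat, outside diameter 50 mm, bore 13.5 mm, 16 mm high, about 225 g (each 10 percent more or less). Origin in the middle of its underside, z up. Four look alike and two or three are needed; grip it across the outside.
- slug_2: Plain steel ring slug lying flat, outside diameter 50 mm, bore 13.5 mm, 16 mm high, about 225 g (each 10 percent more or less). Origin in the middle of its underside, z up. Four look alike and two or three are needed; grip it across the outside.
- slug_3: Plain steel ring slug lying flat, outside diameter 50 mm, bore 13.5 mm, 16 mm high, about 225 g (each 10 percent more or less). Origin in the middle of its underside, z up. Four look alike and two or three are needed; grip it across the outside.
- slug_4: Plain steel ring slug lying flat, outside diameter 50 mm, bore 13.5 mm, 16 mm high, about 225 g (each 10 percent more or less). Origin in the middle of its underside, z up. Four look alike and two or three are needed; grip it across the outside.
- coax_plug: Bystander, not to be moved: coax connector lying on the bench among the slugs, 17x59x17 mm. Origin at the middle of its underside.
- rubber_foot: Bystander, not to be moved: black round rubber foot, diameter 76 mm, 20 mm high. Origin at the middle of its underside.
- solder_spool: Bystander, not to be moved: standing reel of solder, diameter 47 mm, 52 mm high. Origin at the middle of its underside.
- marker: Bystander, not to be moved: marker pen lying on the bench, 13x122x14 mm. Origin at the middle of its underside.

How it is judged (in metres and radians):
On the way:
1. a first slug lies flat on the pan, threaded on the pin and let go, the needle still short of the set hand (y of needle_tip in the frame of set_tip above 0.003 m and ((contact force between the fingers and slug_1 below 0.1 N and horizontal distance between slug_1 and weigh_axis below 0.009 m and angle between slug_1's own z axis and vertical below 0.08 rad and z of slug_1 in the frame of weigh_axis between -0.0115 and 0.001 m) or (contact force between the fingers and slug_2 below 0.1 N and horizontal distance between slug_2 and weigh_axis below 0.009 m and angle between slug_2's own z axis and vertical below 0.08 rad and z of slug_2 in the frame of weigh_axis between -0.0115 and 0.001 m) or (contact force between the fingers and slug_3 below 0.1 N and horizontal distance between slug_3 and weigh_axis below 0.009 m and angle between slug_3's own z axis and vertical below 0.08 rad and z of slug_3 in the frame of weigh_axis between -0.0115 and 0.001 m) or (contact force between the fingers and slug_4 below 0.1 N and horizontal distance between slug_4 and weigh_axis below 0.009 m and angle between slug_4's own z axis and vertical below 0.08 rad and z of slug_4 in the frame of weigh_axis between -0.0115 and 0.001 m))), for 0.2 s.
At the end, for the whole second after the job is handed in: The needle rests at most 0.07 rad short of the set hand and at most 0.62 rad (one slug) past it; each slug is threaded on the pin, flat (0.08 rad) and down in its place in the stack, within 9 mm of the centre line, or lies on the bench within 30 mm of its start (y of needle_tip in the frame of set_tip between -0.0256 and 0.003 m and velocity of joint needle between -0.1 and 0.1 rad/s and ((height (world z) of slug_1 below 0.005 m and distance of slug_1 from where it was at the start of the episode below 0.03 m) or (linear speed of slug_1 below 0.01 m/s and horizontal distance between slug_1 and weigh_axis below 0.009 m and angle between slug_1's own z axis and vertical below 0.08 rad and (z of slug_1 in the frame of weigh_axis between -0.0115 and 0.001 m or z of slug_1 in the frame of weigh_axis between 0.005 and 0.0145 m or z of slug_1 in the frame of weigh_axis between 0.021 and 0.029 m or z of slug_1 in the frame of weigh_axis between 0.035 and 0.043 m))) and ((height (world z) of slug_2 below 0.005 m and distance of slug_2 from where it was at the start of the episode below 0.03 m) or (linear speed of slug_2 below 0.01 m/s and horizontal distance between slug_2 and weigh_axis below 0.009 m and angle between slug_2's own z axis and vertical below 0.08 rad and (z of slug_2 in the frame of weigh_axis between -0.0115 and 0.001 m or z of slug_2 in the frame of weigh_axis between 0.005 and 0.0145 m or z of slug_2 in the frame of weigh_axis between 0.021 and 0.029 m or z of slug_2 in the frame of weigh_axis between 0.035 and 0.043 m))) and ((height (world z) of slug_3 below 0.005 m and distance of slug_3 from where it was at the start of the episode below 0.03 m) or (linear speed of slug_3 below 0.01 m/s and horizontal distance between slug_3 and weigh_axis below 0.009 m and angle between slug_3's own z axis and vertical below 0.08 rad and (z of slug_3 in the frame of weigh_axis between -0.0115 and 0.001 m or z of slug_3 in the frame of weigh_axis between 0.005 and 0.0145 m or z of slug_3 in the frame of weigh_axis between 0.021 and 0.029 m or z of slug_3 in the frame of weigh_axis between 0.035 and 0.043 m))) and ((height (world z) of slug_4 below 0.005 m and distance of slug_4 from where it was at the start of the episode below 0.03 m) or (linear speed of slug_4 below 0.01 m/s and horizontal distance between slug_4 and weigh_axis below 0.009 m and angle between slug_4's own z axis and vertical below 0.08 rad and (z of slug_4 in the frame of weigh_axis between -0.0115 and 0.001 m or z of slug_4 in the frame of weigh_axis between 0.005 and 0.0145 m or z of slug_4 in the frame of weigh_axis between 0.021 and 0.029 m or z of slug_4 in the frame of weigh_axis between 0.035 and 0.043 m)))); the robot touches nothing.
It fails at once if the needle is driven to the stop (beyond 2.9 rad, about 14 N on the pan) (value of joint needle above 2.9 rad).
It fails at once if a further slug is taken from the bench when the needle already stands clearly past the set hand (y of needle_tip in the frame of set_tip below -0.004 m and ((height (world z) of slug_1 below 0.03 m and contact force between the fingers and slug_1 above 0.5 N) or (height (world z) of slug_2 below 0.03 m and contact force between the fingers and slug_2 above 0.5 N) or (height (world z) of slug_3 below 0.03 m and contact force between the fingers and slug_3 above 0.5 N) or (height (world z) of slug_4 below 0.03 m and contact force between the fingers and slug_4 above 0.5 N))).
It fails at once if the set hand is moved by more than 3 mm at its tip (distance of set_tip from where it was at the start of the episode above 0.003 m).
It fails at once if a bystander is moved by more than 15 mm (distance of any of coax_plug, rubber_foot, solder_spool, marker from where it was at the start of the episode above 0.015 m).
It also fails if it takes over 72 s, if anything falls off the work surface, if the arm or the gripper's body presses on something with over 40 N, if the wrist force passes 120 N, or if a joint passes its speed limit or range.

## Working session

There is one attempt and no reset: what is moved stays moved. The work goes in short steps, Python scripts to look and compute and a tool call to move; the robot and the scene stay as the last step left them, time stands still between calls to the robot, and variables do not carry over. Pictures are saved under pics/ and viewed, at most 10 in all, crops included, and the job is handed in when it is done.

```bash
ls; mkdir -p pics
```

Run:
```python
from cell import env
import cv2,numpy as np
o=env.get_obs(); print(o['time_s'],o['tool_pos'],o['tool_rot'],o['force'],o['grip_width'],env.tip_reach)
for n in('top','side'):
    c=env.read_camera(n); cv2.imwrite(f'pics/{n}0.png',c['color']); print(n,c['fx'],c['fy'],c['cx'],c['cy'],np.round(c['world_from_camera'],4).tolist())
```

```text
cell.py
pics
0.0 [0.22626168 0.60879546 0.23844907] [-1.79889530e+02  5.99008823e-03  1.59616938e+02] [ 0.5632281   0.57010346 -0.22643107] 0.08679151187410465 0.017
top 360.63816374594717 360.63816374594717 254.6842231309528 187.7291521994748 [[-0.0051, -0.9933, 0.1157, 0.368], [-0.9999, 0.0033, -0.0161, 0.0163], [0.0156, -0.1157, -0.9932, 1.0341], [0.0, 0.0, 0.0, 1.0]]
side 440.04677915517857 440.04677915517857 262.00995960288043 188.0725257350817 [[-0.9994, -0.0257, 0.0222, 0.4751], [-0.0335, 0.631, -0.7751, 0.9347], [0.0059, -0.7754, -0.6315, 0.8905], [0.0, 0.0, 0.0, 1.0]]
```

Run:
```python
import cv2
for n in('top','side'):
    cv2.imwrite(f'pics/{n}0b.png',cv2.resize(cv2.imread(f'pics/{n}0.png'),(800,600),interpolation=cv2.INTER_CUBIC))
```

```text
(no output)
```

View pics/top0b.png

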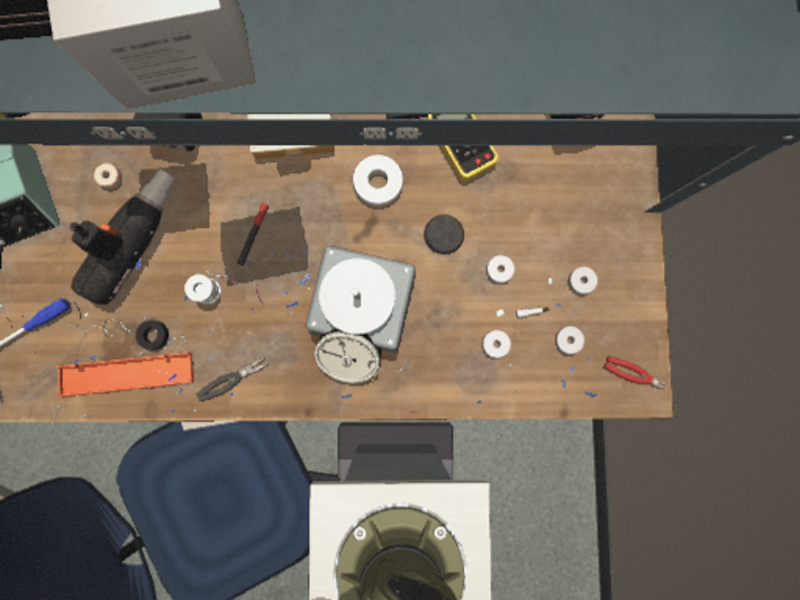

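View pics/side0b.png

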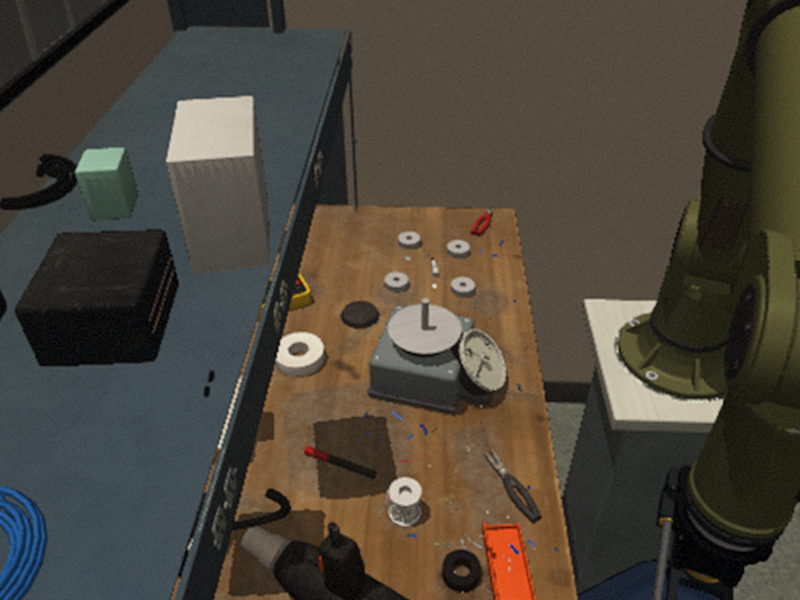

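Top: slugs at (501,269), (584,280), (497,344), (570,340), the pan at (357,294) and the dial at (346,358). Side: the pin's top is at about (425,302), with the slugs behind the scale. Next I'll measure these and zoom on the dial and pan.

Create h.py:
```python
import cv2,numpy as np
from cell import env
def cam(n,f=1):
    c=env.read_camera(n)
    return c
def ray(c,u,v):
    T=c['world_from_camera']; d=T[:3,:3]@np.array([(u-c['cx'])/c['fx'],(v-c['cy'])/c['fy'],1]); return T[:3,3],d/np.linalg.norm(d)
def onz(c,u,v,z):
    o,d=ray(c,u,v); return o+d*(z-o[2])/d[2]
def tri(c1,p1,c2,p2):
    A=np.zeros((3,3));b=np.zeros(3);R=[ray(c1,*p1),ray(c2,*p2)]
    for o,d in R:
        P=np.eye(3)-np.outer(d,d);A+=P;b+=P@o
    x=np.linalg.solve(A,b); return x,sum(np.linalg.norm((np.eye(3)-np.outer(d,d))@(x-o)) for o,d in R)
def proj(c,p):
    q=np.linalg.inv(c['world_from_camera'])@np.append(p,1); return np.array([c['fx']*q[0]/q[2]+c['cx'],c['fy']*q[1]/q[2]+c['cy']])
def blobs(img,roi,thr=150,lo=30):
    x0,y0,x1,y1=roi; s=cv2.cvtColor(img,cv2.COLOR_BGR2HSV)[y0:y1,x0:x1]
    m=((s[...,2]>thr)&(s[...,1]<60)).astype(np.uint8)
    r=[]
    for k in cv2.findContours(m,cv2.RETR_EXTERNAL,cv2.CHAIN_APPROX_NONE)[0]:
        if cv2.contourArea(k)>lo:
            e=cv2.fitEllipse(k); r.append((e[0][0]+x0,e[0][1]+y0,e[1],e[2],cv2.contourArea(k)))
    return r
```

Run:
```python
from h import *
t=cam('top');s=cam('side')
for c,roi,thr in((t,(290,150,400,245),150),(s,(240,140,320,195),120),(t,(190,150,270,215),150),(s,(235,180,305,235),110)):
    B=blobs(c['color'],roi,thr)
    for b in B: print([np.round(q,1) for q in b], onz(c,b[0],b[1],.016).round(4))
    print()
A=cv2.resize(t['color'][150:250,190:275],None,fx=6,fy=6,interpolation=cv2.INTER_CUBIC)
cv2.imwrite('pics/topz.png',A[:600])
B=cv2.resize(s['color'][185:265,230:330],None,fx=7,fy=7,interpolation=cv2.INTER_CUBIC)
cv2.imwrite('pics/sidez.png',B)
```

```text
[np.float64(317.7), np.float64(219.7), array([16.8, 17.6]), np.float64(133.0), np.float64(231.5)] [ 0.3953 -0.1775  0.016 ]
[np.float64(365.0), np.float64(217.0), array([16.5, 17. ]), np.float64(135.0), np.float64(220.0)] [ 0.4022 -0.3119  0.016 ]
[np.float64(337.2), np.float64(199.2), array([ 4.1, 18.3]), np.float64(81.7), np.float64(46.5)] [ 0.4529 -0.2345  0.016 ]
[np.float64(373.4), np.float64(178.7), array([16.3, 17.2]), np.float64(125.9), np.float64(217.5)] [ 0.5115 -0.3407  0.016 ]
[np.float64(320.1), np.float64(171.4), array([16.6, 17.4]), np.float64(135.0), np.float64(224.5)] [ 0.5332 -0.1879  0.016 ]

[np.float64(295.8), np.float64(181.6), array([ 9.2, 14.1]), np.float64(93.3), np.float64(100.5)] [ 0.3986 -0.176   0.016 ]
[np.float64(253.1), np.float64(178.6), array([ 9. , 14.2]), np.float64(89.4), np.float64(99.0)] [ 0.5361 -0.186   0.016 ]
[np.float64(292.8), np.float64(157.3), array([ 7.6, 13.7]), np.float64(92.5), np.float64(80.5)] [ 0.4054 -0.3106  0.016 ]
[np.float64(261.4), np.float64(151.7), array([ 7.2, 13.4]), np.float64(89.7), np.float64(74.0)] [ 0.5148 -0.3401  0.016 ]

[np.float64(229.3), np.float64(187.6), array([56.2, 66.4]), np.float64(81.6), np.float64(2697.0)] [0.4871 0.072  0.016 ]

[np.float64(271.8), np.float64(216.7), array([40.5, 63.1]), np.float64(95.1), np.float64(1519.0)] [ 0.473  -0.0076  0.016 ]
[np.float64(296.1), np.float64(182.8), array([ 6.5, 15.7]), np.float64(92.2), np.float64(75.0)] [ 0.3979 -0.1698  0.016 ]
```

View pics/topz.png

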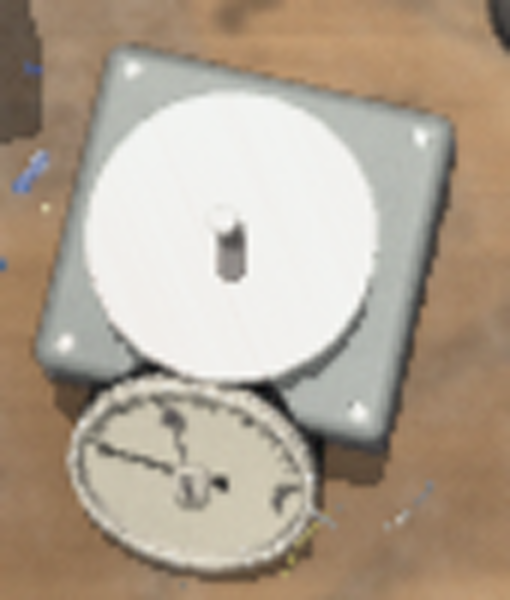

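View pics/sidez.png

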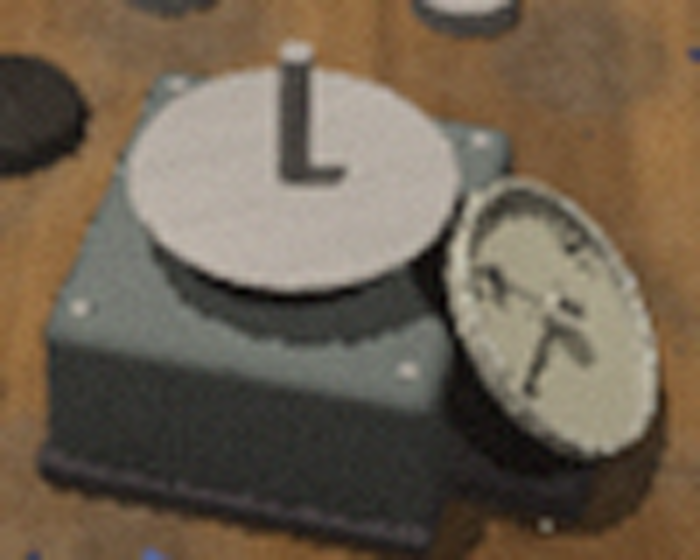

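Top zoom: the pin's top is at (224,216), the needle tip at (100,447), the set-hand head at (172,418) and the hub at (193,485). Side zoom: the pin's top is at (296,46), the hub at about (553,300). Now I'll triangulate.

Add to h.py:
```python
def rel(p,rpy=None,pos=None):
    """world delta to TCP goal p -> tool axes"""
    from scipy.spatial.transform import Rotation as R
    o=env.get_obs(); r=R.from_euler('xyz',rpy if rpy is not None else o['tool_rot'],degrees=True)
    return r.inv().apply(np.array(p)-(o['tool_pos'] if pos is None else pos))
def dial(c,hub,tip,yaw,centre):
    X=np.array([np.cos(yaw),np.sin(yaw),0]);Y=np.array([-np.sin(yaw),np.cos(yaw),0]);Z=np.array([0,0,1.])
    n=(Z-X)/2**.5;up=(Z+X)/2**.5
    q=[]
    for p in(hub,tip):
        o,d=ray(c,*p); q.append(o+d*((centre-o)@n)/(d@n))
    v=q[1]-q[0]; return np.arctan2(v@up,v@Y),np.linalg.norm(v)
```

Run:
```python
from h import *
t=cam('top');s=cam('side')
zt=lambda x,y:((x+.5)/6-.5+190,(y+.5)/6-.5+150)
zs=lambda x,y:((x+.5)/7-.5+230,(y+.5)/7-.5+185)
for n,a,b in(('far-near',(320.1,171.4),(253.1,178.6)),('far',(373.4,178.7),(261.4,151.7)),('near2',(365,217),(292.8,157.3)),('near1',(317.7,219.7),(295.8,181.6)),('pan',(229.3,187.6),(271.8,216.7)),('pin',zt(224,216),zs(296,46)),('hub',zt(193,485),zs(553,300))):
    x,e=tri(t,a,s,b); print(n,x.round(4),round(e,4), onz(t,*a,x[2]).round(4)); 
hub,_=tri(t,zt(193,485),s,zs(553,300))
a=onz(t,*zt(45,365),.08);b=onz(t,*zt(115,50),.08);yaw=np.arctan2(*(b-a)[1::-1]);print('yaw',np.degrees(yaw))
for tip in((100,447),(172,418),(168,406)): print('dial',dial(t,zt(193,485),zt(*tip),yaw,hub))
for tip in((530,395),(483,278)): print('dial side',dial(s,zs(553,300),zs(*tip),yaw,hub))
print('move to slug', rel([.5345,-.187,.09]), rel([.5345,-.187,.022]))
```

```text
far-near [ 0.535  -0.1886  0.0135] 0.0029 [ 0.5335 -0.1884  0.0135]
far [ 0.5132 -0.3412  0.0149] 0.0031 [ 0.5117 -0.3409  0.0149]
near2 [ 0.4038 -0.3126  0.0144] 0.0032 [ 0.4022 -0.3124  0.0144]
near1 [ 0.3969 -0.1781  0.014 ] 0.0033 [ 0.3952 -0.1779  0.014 ]
pan [0.476  0.0683 0.0871] 0.0058 [0.4789 0.068  0.0871]
pin [0.4741 0.0688 0.1756] 0.0013 [0.4734 0.0689 0.1756]
hub [0.3705 0.0882 0.0694] 0.0078 [0.3666 0.0886 0.0694]
yaw -11.786341008444012
dial (np.float64(0.26481721612629533), np.float64(0.04455876252863306))
dial (np.float64(1.240991982816534), np.float64(0.04009100925109023))
dial (np.float64(1.2387325603110224), np.float64(0.04707238891948057))
dial side (np.float64(0.009344989237567443), np.float64(0.05163991153053666))
dial side (np.float64(1.0434624659379896), np.float64(0.0405229148107933))
move to slug [-0.56611356 -0.63885524  0.14962223] [-0.56610934 -0.63881251  0.21762221]
```

The manual's scale: shifts go in mm and turns go in units of 2 degrees. Converting my numbers, -0.213 m is -213, -0.19 m is -190, 50 degrees is 25.

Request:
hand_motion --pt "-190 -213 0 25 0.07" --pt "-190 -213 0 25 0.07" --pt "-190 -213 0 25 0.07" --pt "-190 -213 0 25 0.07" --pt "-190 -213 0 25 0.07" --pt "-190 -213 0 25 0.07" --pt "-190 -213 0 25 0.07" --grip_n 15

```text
refused: motion[0]: [-190, -213, 0, 25, 0.07] is too long (schema: maxItems 3). Nothing was moved.
```

The call was refused and nothing moved: it wants rows with the three-number parts in brackets of their own. Same move again in that form.

Request:
hand_motion --motion '[[[-190,-213,0],25,0.07],[[-190,-213,0],25,0.07],[[-190,-213,0],25,0.07],[[-190,-213,0],25,0.07],[[-190,-213,0],25,0.07],[[-190,-213,0],25,0.07],[[-190,-213,0],25,0.07]]' --grip_n 15

```text
time_s: 0.88
tool_pos: [0.3313, 0.3405, 0.2397]
tool_rot: [180.0, 0.0, 109.2]
force: [0.5, 0.9, -0.4]
grip_width: 0.0706
grasp_force: 0.0
```

```bash
python3 -c "
from h import *
print(env.get_obs()['qpos'],rel([.5345,-.188,.09]))"
```

```text
[-57.19180284  -3.17839851   7.90462457 107.26139218   0.46306651
  75.86755303 -30.23532807] [-0.5659534   0.01828092  0.1497142 ]
```

Request:
hand_motion --motion '[[[-280,9,0],20,0.07],[[-280,9,0],20,0.07],[[-280,9,0],20,0.07],[[-280,9,0],20,0.07],[[-280,9,0],20,0.07],[[-280,9,0],20,0.07],[[-280,9,0],20,0.07],[[-280,9,20],20,0.07]]'

```text
time_s: 1.55
tool_pos: [0.4373, 0.0762, 0.2232]
tool_rot: [179.6, -0.2, 69.0]
force: [0.5, 0.3, -0.2]
grip_width: 0.0702
grasp_force: 0.0
```

```bash
python3 -c "
from h import *
print(env.get_obs()['qpos'],rel([.5345,-.188,.06]),rel([.5345,-.188,.0215]))"
```

```text
[-40.50957719  -8.45089238  24.94791765 113.15719965   3.75717418
  74.06301631 -37.80501879] [-0.21253165  0.18425901  0.16362509] [-0.21269469  0.18397514  0.2021237 ]
```

To row units: 0.184 m is 184, 0.14 m is 140.

Request:
hand_motion --motion '[[[-212,184,80],0,0.07],[[-212,184,80],0,0.07],[[-212,184,80],0,0.07],[[-212,184,100],0,0.07],[[-212,184,120],0,0.07],[[-212,184,140],0,0.07],[[-212,184,150],0,0.07],[[-212,184,150],0,0.07]]'

```text
time_s: 2.22
tool_pos: [0.5316, -0.1826, 0.068]
tool_rot: [180.0, 0.1, 69.5]
force: [0.2, -0.0, 0.2]
grip_width: 0.0701
grasp_force: 0.0
```

```bash
python3 -c "
from h import *
print(env.get_obs()['qpos'],rel([.5345,-.188,.06]),rel([.5345,-.188,.0215]))"
```

```text
[-19.18780304  19.73790294  41.43036769 107.95700279 -15.22598462
  57.8905068    8.30024151] [-0.00404514  0.00464585  0.0080161 ] [-0.00400495  0.00462987  0.04651608]
```

To row units: 0.046 m is 46, 0.03 m is 30.

Request:
hand_motion --motion '[[[-2,2,30],0,0.07],[[-2,2,46],0,0.07],[[-2,2,46],0,0.04],[[-2,2,46],0,0.04],[[-2,2,46],0,0.04],[[-2,2,46],0,0.04]]' --grip_n 8

```text
time_s: 2.72
tool_pos: [0.5342, -0.1825, 0.0254]
tool_rot: [179.8, -0.1, 69.7]
force: [2.3, 0.1, -1.0]
grip_width: 0.0509
grasp_force: 0.6
```

To row units: -90 degrees is -45.

Request:
hand_motion --motion '[[[0,0,0],0,0.065],[[0,0,0],0,0.065],[[0,0,0],-15,0.065],[[0,0,0],-30,0.065],[[0,0,0],-45,0.065],[[0,0,0],-45,0.065],[[0,0,0],-45,0.065],[[0,0,0],-45,0.065]]'

```text
time_s: 3.38
tool_pos: [0.533, -0.1825, 0.0243]
tool_rot: [179.9, 0.0, 113.0]
force: [-0.5, -0.9, 0.7]
grip_width: 0.0648
grasp_force: 0.0
```

```bash
python3 -c "
from h import *
print(env.get_obs()['qpos'])"
```

```text
[-10.19690305  21.70474177  30.90734217 109.14765983 -13.84245262
  52.74476263  50.31717781]
```

To row units: 0.003 m is 3, -47 degrees is -23.5.

Request:
hand_motion --motion '[[[0,0,3],-23.5,0.065],[[0,0,3],-23.5,0.065],[[0,0,3],-23.5,0.065],[[0,0,3],-23.5,0.065],[[0,0,3],-23.5,0.065],[[0,0,3],-23.5,0.065],[[0,0,3],-23.5,0.065],[[0,0,3],-23.5,0.04]]' --grip_n 12

```text
time_s: 4.05
tool_pos: [0.533, -0.1827, 0.0213]
tool_rot: [180.0, 0.1, 159.7]
force: [-0.1, 0.9, 0.4]
grip_width: 0.0628
grasp_force: 0.0
```

Request:
hand_motion --motion '[[[0,0,0],0,0.04],[[0,0,0],0,0.04],[[0,0,0],0,0.04],[[0,0,0],0,0.04],[[0,0,0],0,0.04],[[0,0,0],0,0.04]]'

```text
time_s: 4.55
tool_pos: [0.5328, -0.1835, 0.021]
tool_rot: [-180.0, 0.0, 159.5]
force: [-1.1, -2.8, 4.0]
grip_width: 0.0493
grasp_force: 12.0
```

```bash
python3 -c "
from h import *
print(env.get_obs()['qpos'])"
```

```text
[ -2.73333031  20.79877879  22.10511984 108.96747809  -9.70876007
  51.99841796  93.60815471]
```

To row units: -0.214 m is -214, -0.2 m is -200.

Request:
hand_motion --motion '[[[0,0,-40],0,0.04],[[0,0,-80],0,0.04],[[0,0,-120],0,0.04],[[0,0,-160],0,0.04],[[0,0,-200],0,0.04],[[0,0,-214],0,0.04],[[0,0,-214],0,0.04]]' --grip_n 25

```text
time_s: 5.13
tool_pos: [0.5349, -0.1823, 0.2386]
tool_rot: [179.8, 0.4, 159.6]
force: [0.9, -0.9, -2.6]
grip_width: 0.0483
grasp_force: 25.0
```

```bash
python3 -c "
from h import *
print(env.get_obs()['force'],rel([.4737,.069,.235]))"
```

```text
[ 0.94517184 -0.87125619 -2.63945408] [0.14485587 0.21428005 0.00317604]
```

To row units: 0.214 m is 214, 0.145 m is 145.

Request:
hand_motion --motion '[[[145,214,0],0,0.04],[[145,214,0],0,0.04],[[145,214,0],0,0.04],[[145,214,0],0,0.04],[[145,214,0],0,0.04],[[145,214,0],0,0.04],[[145,214,0],0,0.04],[[145,214,0],0,0.04]]'

```text
time_s: 5.8
tool_pos: [0.4687, 0.0734, 0.2317]
tool_rot: [-179.9, -0.3, 160.1]
force: [0.6, 0.0, -2.7]
grip_width: 0.0484
grasp_force: 25.0
```

Request:
hand_motion --motion '[[[0,0,0],0,0.04],[[0,0,0],0,0.04],[[0,0,0],0,0.04]]'

```text
time_s: 6.05
tool_pos: [0.4713, 0.0669, 0.2336]
tool_rot: [-179.9, -0.1, 159.4]
force: [-0.5, 0.2, -2.2]
grip_width: 0.0485
grasp_force: 25.0
```

Run:
```python
from h import *
print(env.get_obs()['qpos'],env.get_obs()['force'],rel([.4737,.069,.235]))
s=cam('side')
cv2.imwrite('pics/s1.png',cv2.resize(s['color'][140:240,220:320],None,fx=6,fy=6,interpolation=cv2.INTER_CUBIC))
```

```text
[-21.44424838  -2.85921875   9.84901959 107.65237848   0.51827932
  75.26111698  57.69660443] [-0.47414518  0.18797449 -2.15841462] [-0.00155949  0.00280126 -0.00143627]
```

View pics/s1.png

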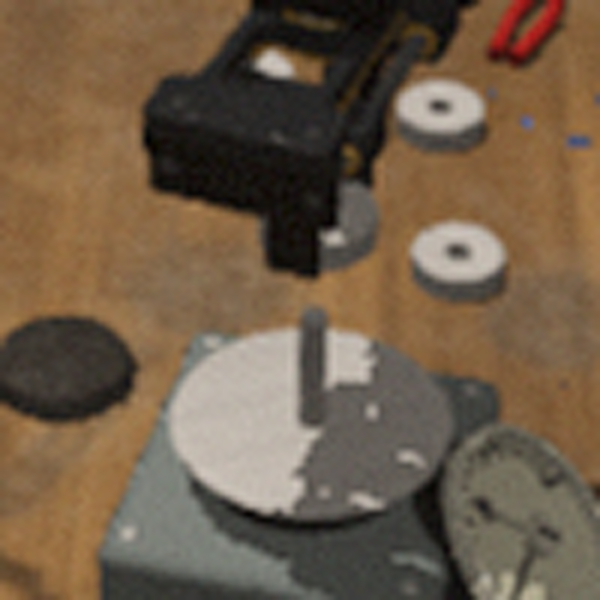

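Side crop: the slug spans x 263 to 378 (centre 320), its lower rim is at y≈268, and the pin's top is centred at (314,312). I'll compare this with the projected TCP to find the camera bias.

Run:
```python
from h import *
s=cam('side');o=env.get_obs();p=o['tool_pos']
z=lambda x:(x+.5)/6-.5
c=proj(s,p-[0,0,.021-.008]);print(p,'slug mid pred',c,'meas u',z(320.5)+220)
l=proj(s,p-[.025,0,.013]);r=proj(s,p+[.025,0,-.013]);print('edges pred zoom',(l[0]-220+.5)*6-.5,(r[0]-220+.5)*6-.5)
rim=[proj(s,p+[.025*np.cos(a),.025*np.sin(a),-.021]) for a in np.linspace(0,6.28,90)]; print('low rim pred zoom y',(max(q[1] for q in rim)-140+.5)*6-.5)
print('px per m',440.05/np.linalg.norm(p-s['world_from_camera'][:3,3]))
for q in ([.4733,.0689,.174],[.4741,.0688,.174],[.4755,.0688,.174]):
  a=proj(s,np.array(q));print(q,(a-[220,140]+.5)*6-.5)
```

```text
[0.471483   0.06716257 0.23408912] slug mid pred [273.53505943 176.70227537] meas u 273.0
edges pred zoom 384.01718652544446 263.464684604167
low rim pred zoom y 275.5309819283598
px per m 404.48470407827114
[0.4733, 0.0689, 0.174] [316.90096203 312.70754115]
[0.4741, 0.0688, 0.174] [315.02476623 312.50904663]
[0.4755, 0.0688, 0.174] [311.73532453 312.42379937]
```

```bash
python3 -c "
from h import *
print(rel([.4733,.069,.235]))"
```

Create f.py:
```python
from cell import env
o=env.get_obs();print(o['time_s'],o['tool_pos'].round(4) if hasattr(o['tool_pos'],'round') else o['tool_pos'],[round(float(x),1) for x in o['force']])
```

```text
[-0.00105548  0.00235812 -0.00091247]
```

Request:
hand_motion --motion '[[[-0.8,2,0],0,0.04],[[-0.8,2,15],0,0.04],[[-0.8,2,30],0,0.04],[[-0.8,2,33],0,0.04],[[-0.8,2,36],0,0.04],[[-0.8,2,36],0,0.04]]'

```text
time_s: 6.65
tool_pos: [0.4729, 0.0699, 0.1984]
tool_rot: [-180.0, -0.0, 159.6]
force: [-0.6, -0.5, -2.4]
grip_width: 0.0488
grasp_force: 25.0
```

Request:
hand_motion --motion '[[[0,0,2],0,0.04],[[0,0,4],0,0.04],[[0,0,4],0,0.04]]'

```text
time_s: 6.9
tool_pos: [0.473, 0.0701, 0.1948]
tool_rot: [180.0, 0.0, 159.6]
force: [-0.7, 0.4, -2.6]
grip_width: 0.0485
grasp_force: 25.0
```

```bash
python3 f.py
```

```text
6.9 [0.473  0.0701 0.1948] [-0.7, 0.4, -2.6]
```

To row units: 0.004 m is 4, 0.002 m is 2.

Request:
hand_motion --motion '[[[0,0,2],0,0.04],[[0,0,4],0,0.04],[[0,0,4],0,0.04],[[0,0,4],0,0.04]]'

```text
time_s: 7.23
tool_pos: [0.4728, 0.07, 0.1904]
tool_rot: [-180.0, -0.0, 159.6]
force: [-0.6, 0.8, -2.1]
grip_width: 0.0487
grasp_force: 25.0
```

```bash
python3 f.py
```

```text
7.2333 [0.4728 0.07   0.1904] [-0.6, 0.8, -2.1]
```

To row units: 0.004 m is 4, 0.002 m is 2.

Request:
hand_motion --motion '[[[0,0,2],0,0.04],[[0,0,4],0,0.04],[[0,0,4],0,0.04],[[0,0,4],0,0.04]]'

```text
time_s: 7.57
tool_pos: [0.4727, 0.07, 0.1863]
tool_rot: [-180.0, -0.0, 159.6]
force: [0.1, 0.4, -2.0]
grip_width: 0.0488
grasp_force: 25.0
```

Request:
hand_motion --motion '[[[0,0,3],0,0.04],[[0,0,6],0,0.04],[[0,0,6],0,0.04]]'

```text
time_s: 7.82
tool_pos: [0.4725, 0.07, 0.1798]
tool_rot: [-180.0, -0.0, 159.6]
force: [-1.0, 0.1, -2.5]
grip_width: 0.0485
grasp_force: 25.0
```

Threaded on the first try: 15 mm below the pin's top with no contact force. Now lowering to the pan.

To row units: 0.04 m is 40, 0.038 m is 38.

Request:
hand_motion --motion '[[[0,0,10],0,0.04],[[0,0,20],0,0.04],[[0,0,30],0,0.04],[[0,0,38],0,0.04],[[0,0,40],0,0.04],[[0,0,40],0,0.04]]'

```text
time_s: 8.32
tool_pos: [0.4723, 0.0698, 0.1394]
tool_rot: [-179.9, -0.1, 159.6]
force: [0.1, -0.0, -2.0]
grip_width: 0.0484
grasp_force: 25.0
```

Request:
hand_motion --motion '[[[0,0,3],0,0.04],[[0,0,6],0,0.04],[[0,0,6],0,0.04]]'

```text
time_s: 8.57
tool_pos: [0.4729, 0.0702, 0.1343]
tool_rot: [180.0, 0.0, 159.6]
force: [-0.5, 0.3, -1.0]
grip_width: 0.0484
grasp_force: 25.0
```

To row units: -0.106 m is -106, -0.1 m is -100.

Request:
hand_motion --motion '[[[0,0,1],0,0.065],[[0,0,1],0,0.068],[[0,0,1],0,0.068],[[0,0,1],0,0.068],[[0,0,-20],0,0.068],[[0,0,-60],0,0.068],[[0,0,-100],0,0.068],[[0,0,-106],0,0.068]]'

```text
time_s: 9.23
tool_pos: [0.4765, 0.0707, 0.248]
tool_rot: [179.6, 0.6, 159.6]
force: [1.5, 1.1, 0.1]
grip_width: 0.0681
grasp_force: 0.0
```

Run:
```python
from h import *
print(env.get_obs()['qpos'],rel([.512,-.342,.24]),env.get_obs()['tool_rot'])
```

```text
[-21.63507139  -3.19676685   9.71354033 106.31500731   0.52229449
  76.14031115  57.5185904 ] [-0.17721542 -0.37436702  0.00711605] [179.60030503   0.57098004 159.57171734]
```

To row units: -0.25 m is -250, -0.12 m is -120, 57 degrees is 28.5.

Request:
hand_motion --motion '[[[-120,-250,0],28.5,0.068],[[-120,-250,0],28.5,0.068],[[-120,-250,0],28.5,0.068],[[-120,-250,0],28.5,0.068],[[-120,-250,0],28.5,0.068],[[-120,-250,0],28.5,0.068],[[-120,-250,0],28.5,0.068],[[-120,-250,0],28.5,0.068]]'

```text
time_s: 9.9
tool_pos: [0.497, -0.2144, 0.2411]
tool_rot: [180.0, 0.3, 101.6]
force: [-1.2, -0.0, -0.4]
grip_width: 0.068
grasp_force: 0.0
```

Run:
```python
from h import *
print(rel([.5135,-.341,.05]),env.get_obs()['tool_rot'])
t=cam('top')
cv2.imwrite('pics/t2.png',cv2.resize(t['color'][155:250,190:275],None,fx=6,fy=6,interpolation=cv2.INTER_CUBIC))
```

```text
[-0.1264123  -0.00947221  0.19177406] [179.98543815   0.28549702 101.64426096]
```

View pics/t2.png

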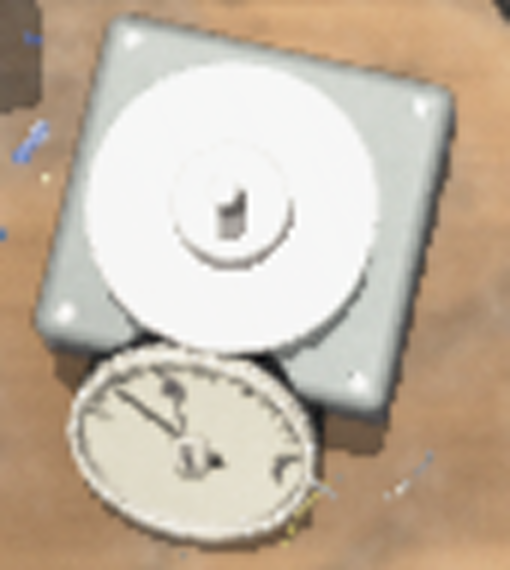

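The slug lies flat on the pan round the pin. The needle tip has moved to (120,392), still well short of the set hand at (172,388). On to slug 2.

Request:
hand_motion --motion '[[[-126,-9.5,40],16,0.068],[[-126,-9.5,80],16,0.068],[[-126,-9.5,120],16,0.068],[[-126,-9.5,150],16,0.068],[[-126,-9.5,150],16,0.068],[[-126,-9.5,150],16,0.068],[[-126,-9.5,150],16,0.068]]'

```text
time_s: 10.53
tool_pos: [0.515, -0.3299, 0.0882]
tool_rot: [-179.7, -0.0, 70.7]
force: [-0.2, 1.0, 1.1]
grip_width: 0.0681
grasp_force: 0.0
```

Run:
```python
from h import *
print(rel([.5135,-.341,.0205]),env.get_obs()['tool_rot'])
```

```text
[-0.01095557  0.00258791  0.06770967] [-1.79691761e+02 -1.84909822e-02  7.07456614e+01]
```

Request:
hand_motion --motion '[[[0,0,30],0,0.068],[[0,0,30],0,0.068],[[0,0,30],0,0.068]]'

```text
time_s: 10.78
tool_pos: [0.5173, -0.3296, 0.0621]
tool_rot: [180.0, -0.1, 70.8]
force: [1.6, -0.0, -0.0]
grip_width: 0.0681
grasp_force: 0.0
```

Run:
```python
from h import *
print(rel([.5135,-.341,.0205]),env.get_obs()['tool_rot'])
```

```text
[-0.01209431  0.00017857  0.0415643 ] [ 1.79957430e+02 -8.16295101e-02  7.07903806e+01]
```

Request:
hand_motion --motion '[[[-11,0,20],0.5,0.068],[[-11,0,41],0.5,0.068],[[-11,0,41],0.5,0.068],[[-11,0,41],0.5,0.04],[[-11,0,41],0.5,0.04],[[-11,0,41],0.5,0.04],[[-11,0,41],0.5,0.04],[[-11,0,41],0.5,0.04]]' --grip_n 8

```text
time_s: 11.45
tool_pos: [0.5133, -0.3413, 0.0212]
tool_rot: [179.9, -0.0, 69.6]
force: [-2.8, 1.9, 6.3]
grip_width: 0.0488
grasp_force: 8.0
```

Request:
hand_motion --motion '[[[0,0,0],0,0.04],[[0,0,0],0,0.04],[[0,0,0],0,0.065],[[0,0,0],0,0.065],[[0,0,0],-15,0.065],[[0,0,0],-30,0.065],[[0,0,0],-30,0.065],[[0,0,0],-30,0.065]]'

```text
time_s: 12.12
tool_pos: [0.5129, -0.3416, 0.0197]
tool_rot: [180.0, 0.0, 98.6]
force: [0.1, -0.3, -0.6]
grip_width: 0.0647
grasp_force: 0.0
```

Request:
hand_motion --motion '[[[0,0,0],-31,0.065],[[0,0,0],-31,0.065],[[0,0,0],-31,0.065],[[0,0,0],-31,0.065],[[0,0,0],-31,0.065],[[0,0,0],-31,0.065],[[0,0,0],-31,0.065],[[0,0,0],-31,0.065]]'

```text
time_s: 12.78
tool_pos: [0.5128, -0.3417, 0.0196]
tool_rot: [-180.0, 0.0, 155.9]
force: [0.4, 0.4, -0.7]
grip_width: 0.0653
grasp_force: 0.0
```

```bash
python3 -c "
from h import *
print(env.get_obs()['qpos'])"
```

```text
[ 19.73041827  25.71337884  14.04752712 101.08081904  -7.4687967
  54.08060599 102.70911554]
```

To row units: -0.0012 m is -1.2, -3.7 degrees is -1.85.

Request:
hand_motion --motion '[[[0,0,-1.2],-1.85,0.065],[[0,0,-1.2],-1.85,0.04],[[0,0,-1.2],-1.85,0.04],[[0,0,-1.2],-1.85,0.04],[[0,0,-1.2],-1.85,0.04],[[0,0,-1.2],-1.85,0.04],[[0,0,-1.2],-1.85,0.04],[[0,0,-1.2],-1.85,0.04]]' --grip_n 12

```text
time_s: 13.45
tool_pos: [0.5128, -0.3413, 0.0208]
tool_rot: [180.0, 0.0, 159.2]
force: [-0.1, 1.0, 0.1]
grip_width: 0.0484
grasp_force: 12.0
```

Request:
hand_motion --motion '[[[0,0,-40],0,0.04],[[0,0,-80],0,0.04],[[0,0,-120],0,0.04],[[0,0,-160],0,0.04],[[0,0,-200],0,0.04],[[0,0,-214],0,0.04],[[0,0,-214],0,0.04],[[0,0,-214],0,0.04]]' --grip_n 25

```text
time_s: 14.12
tool_pos: [0.5124, -0.3415, 0.2344]
tool_rot: [180.0, 0.0, 159.2]
force: [-0.5, -0.1, -4.1]
grip_width: 0.0483
grasp_force: 25.0
```

```bash
python3 -c "
from h import *
print(env.get_obs()['force'],rel([.4728,.0700,.235]))"
```

```text
[-0.48917467 -0.10466209 -4.1354314 ] [ 0.18306071  0.37065202 -0.00061774]
```

To row units: 0.371 m is 371, 0.183 m is 183.

Request:
hand_motion --motion '[[[183,371,0],0,0.04],[[183,371,0],0,0.04],[[183,371,0],0,0.04],[[183,371,0],0,0.04],[[183,371,0],0,0.04],[[183,371,0],0,0.04],[[183,371,0],0,0.04],[[183,371,0],0,0.04]]'

```text
time_s: 14.78
tool_pos: [0.4783, -0.0078, 0.2314]
tool_rot: [-179.9, -0.3, 159.2]
force: [2.3, 0.8, -2.1]
grip_width: 0.0484
grasp_force: 25.0
```

```bash
python3 -c "
from h import *
print(env.get_obs()['force'],rel([.4728,.0700,.235]))"
```

```text
[ 2.29722098  0.80828281 -2.09491731] [ 0.0327462   0.07076325 -0.00355036]
```

To row units: 0.071 m is 71, 0.033 m is 33.

Request:
hand_motion --motion '[[[33,71,0],0,0.04],[[33,71,0],0,0.04],[[33,71,0],0,0.04],[[33,71,0],0,0.04],[[33,71,0],0,0.04],[[33,71,0],0,0.04],[[33,71,0],0,0.04]]'

```text
time_s: 15.37
tool_pos: [0.4748, 0.0666, 0.2338]
tool_rot: [-179.9, -0.1, 159.1]
force: [0.5, -0.0, -2.3]
grip_width: 0.0482
grasp_force: 25.0
```

```bash
python3 -c "
from h import *
print(env.get_obs()['force'],rel([.4728,.0700,.235]))"
```

```text
[ 0.52248372 -0.03330998 -2.25219522] [ 0.00311667  0.00242082 -0.00124253]
```

To row units: 0.036 m is 36, 0.03 m is 30.

Request:
hand_motion --motion '[[[3,2.4,10],0,0.04],[[3,2.4,20],0,0.04],[[3,2.4,30],0,0.04],[[3,2.4,36],0,0.04],[[3,2.4,36],0,0.04],[[3,2.4,36],0,0.04]]'

```text
time_s: 15.87
tool_pos: [0.4728, 0.0716, 0.1981]
tool_rot: [-180.0, -0.1, 159.2]
force: [-0.2, -0.2, -2.0]
grip_width: 0.0479
grasp_force: 25.0
```

```bash
python3 -c "
from h import *
print(env.get_obs()['force'],rel([.4728,.0700,.19]))"
```

```text
[-0.18884442 -0.18647701 -2.00922169] [-0.00059687 -0.00143359  0.00807538]
```

To row units: -0.0005 m is -0.5, 0.008 m is 8.

Request:
hand_motion --motion '[[[-0.5,-1.2,0],0,0.04],[[-0.5,-1.2,2],0,0.04],[[-0.5,-1.2,4],0,0.04],[[-0.5,-1.2,6],0,0.04],[[-0.5,-1.2,8],0,0.04],[[-0.5,-1.2,8],0,0.04]]'

```text
time_s: 16.37
tool_pos: [0.4729, 0.0704, 0.1903]
tool_rot: [-180.0, -0.0, 159.2]
force: [-0.3, 0.2, -1.8]
grip_width: 0.0481
grasp_force: 25.0
```

Request:
hand_motion --motion '[[[0,0,2],0,0.04],[[0,0,4],0,0.04],[[0,0,4],0,0.04]]'

```text
time_s: 16.62
tool_pos: [0.4729, 0.0704, 0.1863]
tool_rot: [-180.0, -0.0, 159.2]
force: [0.4, 0.5, -2.1]
grip_width: 0.0478
grasp_force: 25.0
```

Threaded again. Lowering onto the first slug: contact expected at TCP z≈0.149.

To row units: 0.033 m is 33, 0.03 m is 30.

Request:
hand_motion --motion '[[[0,0,10],0,0.04],[[0,0,20],0,0.04],[[0,0,30],0,0.04],[[0,0,33],0,0.04],[[0,0,33],0,0.04]]'

```text
time_s: 17.03
tool_pos: [0.4722, 0.0702, 0.152]
tool_rot: [-179.9, -0.1, 159.2]
force: [-0.5, 0.3, -2.0]
grip_width: 0.0481
grasp_force: 25.0
```

Request:
hand_motion --motion '[[[0,0,2],0,0.04],[[0,0,4],0,0.04],[[0,0,5],0,0.04],[[0,0,5],0,0.04]]'

```text
time_s: 17.37
tool_pos: [0.4733, 0.0704, 0.1488]
tool_rot: [180.0, 0.0, 159.2]
force: [0.3, -0.0, -2.2]
grip_width: 0.0485
grasp_force: 25.0
```

```bash
python3 f.py
```

```text
17.3667 [0.4733 0.0704 0.1488] [0.3, -0.0, -2.2]
```

To row units: -0.09 m is -90, -0.06 m is -60.

Request:
hand_motion --motion '[[[0,0,1],0,0.065],[[0,0,1],0,0.068],[[0,0,1],0,0.068],[[0,0,1],0,0.068],[[0,0,-20],0,0.068],[[0,0,-60],0,0.068],[[0,0,-90],0,0.068],[[0,0,-90],0,0.068]]'

```text
time_s: 18.03
tool_pos: [0.4768, 0.0711, 0.2458]
tool_rot: [179.7, 0.6, 159.2]
force: [1.8, -0.1, 0.4]
grip_width: 0.068
grasp_force: 0.0
```

Run:
```python
from h import *
print(env.get_obs()['qpos'],rel([.403,-.313,.24]),env.get_obs()['tool_rot'])
```

```text
[ -5.76930866  -2.49105963  -5.70354097 105.94291664  -0.23520371
  75.84921704  57.81616543] [-0.06716226 -0.3853642   0.00411162] [179.65007365   0.59119735 159.22720375]
```

Request:
hand_motion --motion '[[[-45,-270,0],28.5,0.068],[[-45,-270,0],28.5,0.068],[[-45,-270,0],28.5,0.068],[[-45,-270,0],28.5,0.068],[[-45,-270,0],28.5,0.068],[[-45,-270,0],28.5,0.068],[[-45,-270,0],28.5,0.068],[[-45,-270,0],28.5,0.068]]'

```text
time_s: 18.7
tool_pos: [0.4175, -0.2045, 0.2391]
tool_rot: [180.0, 0.1, 101.3]
force: [-0.3, 0.5, -0.1]
grip_width: 0.0679
grasp_force: 0.0
```

Run:
```python
from h import *
print(rel([.403,-.313,.05]),env.get_obs()['tool_rot'])
t=cam('top')
cv2.imwrite('pics/t3.png',cv2.resize(t['color'][155:250,190:275],None,fx=6,fy=6,interpolation=cv2.INTER_CUBIC))
```

```text
[-0.10301789 -0.03549991  0.1893501 ] [1.79994288e+02 1.47532747e-01 1.01320812e+02]
```

View pics/t3.png

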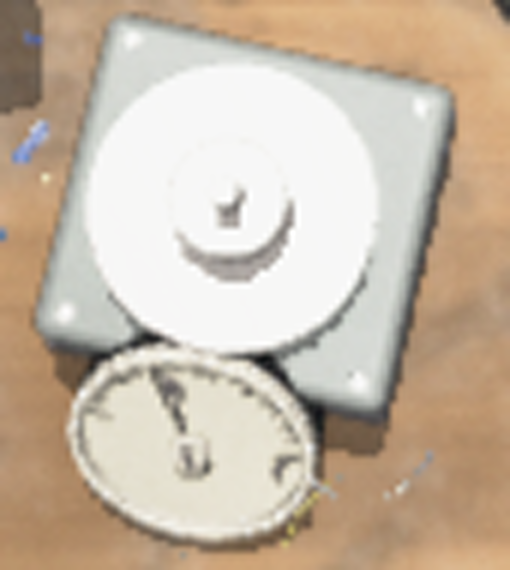

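The needle at (155,372) lies close to the set hand's head at (172,385) and appears slightly short. I'll measure this properly before deciding.

Run:
```python
from h import *
out=[]
yaw=np.radians(-12)
X=np.array([np.cos(yaw),np.sin(yaw),0]);Y=np.array([-np.sin(yaw),np.cos(yaw),0]);Z=np.array([0,0,1.]);n=(Z-X)/2**.5;up=(Z+X)/2**.5
for name,roi,hub in(('top',(198,206,246,248),(221.7,229.5)),('side',(290,205,330,255),(308.5,227.5))):
    c=cam(name);a=cv2.cvtColor(cv2.imread(f'pics/{name}0.png'),6).astype(float);b=cv2.cvtColor(c['color'],6).astype(float)
    x0,y0,x1,y1=roi; d=(b-a)[y0:y1,x0:x1]; yy,xx=np.mgrid[y0:y1,x0:x1]
    C=np.array([.3705,.0882,.07])
    print(name)
    if name=='top':
        pts=[]
    def plane(u,v):
        o,dd=ray(c,u,v); q=o+dd*((C-o)@n)/(dd@n); q=q-C; return np.array([q@Y,q@up])
    for sg,lab in((1,'empty'),(-1,'now')):
        w=np.clip(sg*d-12,0,None)
        k,l=cv2.connectedComponents((w>0).astype(np.uint8),connectivity=8)
        best=max(range(1,k),key=lambda i:w[l==i].sum()); m=(l==best)
        P=np.array([plane(u,v) for u,v in zip(xx[m],yy[m])]);W=w[m]
        mu=(P*W[:,None]).sum(0)/W.sum(); cov=((P-mu).T*W)@(P-mu)/W.sum(); ev,E=np.linalg.eigh(cov); v=E[:,1]
        v*=np.sign(v@mu) if abs(v@mu)>1e-4 else 1
        print(lab,m.sum(),'mu',(mu*1e3).round(1),'angle',np.arctan2(v[1],v[0]).round(3),'ext',((P-mu)@v*1e3).min().round(1),((P-mu)@v*1e3).max().round(1), 'px',xx[m].min(),xx[m].max(),yy[m].min(),yy[m].max())
    g=np.maximum(a,b)[y0:y1,x0:x1]
    # dial outline centre
    # set hand: dark in both
    for thr in(95,115):
        k,l,st,ce=cv2.connectedComponentsWithStats((g<thr).astype(np.uint8)); print(thr,[(st[i,4],ce[i].round(1)+[x0,y0],(plane(*(ce[i]+[x0,y0]))*1e3).round(1)) for i in range(1,k) if st[i,4]>2])
    big=cv2.resize(c['color'][y0:y1,x0:x1],None,fx=8,fy=8,interpolation=cv2.INTER_CUBIC); cv2.imwrite(f'pics/d_{name}.png',big); out.append(cv2.resize(big,(390,450)))
cv2.imwrite('pics/d.png',np.hstack(out))
```

```text
top
empty 1763 mu [2.5 4.2] angle 1.917 ext -108.0 103.9 px 198 245 206 247
now 15 mu [14.9 24.6] angle 1.066 ext -17.6 15.0 px 215 220 217 226
95 [(np.int32(10), array([213.3, 211.1]), array([28.2, 57. ])), (np.int32(44), array([202.9, 214.8]), array([54. , 36.9])), (np.int32(17), array([234.5, 215.6]), array([-27.3,  56.6])), (np.int32(36), array([243.2, 225.7]), array([-53.8,  28. ]))]
115 [(np.int32(69), array([204.1, 214.2]), array([51.1, 39.7])), (np.int32(70), array([240. , 222.1]), array([-44. ,  38.2])), (np.int32(4), array([218. , 219.2]), array([13.6, 32.1])), (np.int32(16), array([214.5, 242.9]), array([ 14.9, -59.5])), (np.int32(32), array([233.4, 244.1]), array([-37. , -48.5]))]
side
empty 32 mu [38.5  4.8] angle 0.084 ext -21.0 18.8 px 304 309 231 242
now 19 mu [23.6 21.8] angle 1.024 ext -15.7 16.8 px 299 307 227 230
95 [(np.int32(16), array([302.8, 207.1]), array([-42.9,  41.1])), (np.int32(3), array([308., 205.]), array([-67.5,  25.3])), (np.int32(22), array([311.1, 209.5]), array([-62.8,  10.8])), (np.int32(45), array([305., 215.]), array([-23.9,  27. ])), (np.int32(10), array([317.2, 216. ]), array([-61.1, -15.6])), (np.int32(449), array([302.7, 245.1]), array([75.7, 10.4])), (np.int32(23), array([321.8, 225. ]), array([-45.9, -39.1])), (np.int32(8), array([300.4, 224.6]), array([20.8, 33.9])), (np.int32(3), array([311. , 228.3]), array([ 0.1, -3.8])), (np.int32(3), array([310., 232.]), array([14.8, -3.3])), (np.int32(4), array([328.8, 252.8]), array([ 23.1, -83. ]))]
115 [(np.int32(982), array([309.6, 233. ]), array([19.2, -2.8])), (np.int32(16), array([300.2, 225. ]), array([22.6, 34.2])), (np.int32(4), array([311. , 228.5]), array([ 0.7, -4. ])), (np.int32(18), array([311., 233.]), array([14.9, -7.4]))]
```

View pics/d.png

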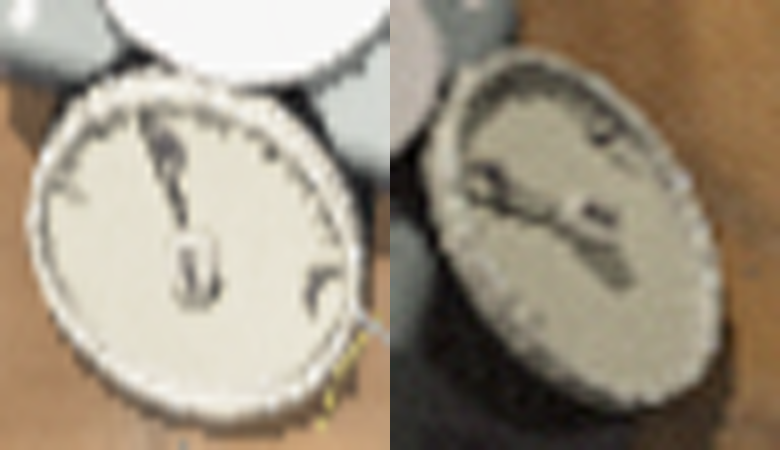

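Side view: the needle tip, at (478,207), is still clearly short of the set arrow at (488,180). Measured, that's about 0.94 rad against about 1.1 rad, so a third slug is needed.

The manual's scale: shifts go in mm and turns go in units of 2 degrees. Converting my numbers, 0.17 m is 170, 0.15 m is 150, 32 degrees is 16.

Request:
hand_motion --motion '[[[-103,-35.5,40],16,0.068],[[-103,-35.5,80],16,0.068],[[-103,-35.5,120],16,0.068],[[-103,-35.5,150],16,0.068],[[-103,-35.5,170],16,0.068],[[-103,-35.5,170],16,0.068],[[-103,-35.5,170],16,0.068],[[-103,-35.5,170],16,0.068]]'

```text
time_s: 19.52
tool_pos: [0.4079, -0.3053, 0.0698]
tool_rot: [180.0, -0.0, 70.5]
force: [0.6, 0.8, 0.0]
grip_width: 0.068
grasp_force: 0.0
```

Run:
```python
from h import *
print(rel([.403,-.313,.0205]),env.get_obs()['qpos'])
```

```text
[-0.0089124  -0.00205894  0.04925385] [ 18.20699445  10.38157737  16.99639384 114.36396464  -3.6900579
  55.73011181  17.53840573]
```

To row units: 0.048 m is 48, 0.04 m is 40, 1 degrees is 0.5.

Request:
hand_motion --motion '[[[-9,-2,20],0.5,0.068],[[-9,-2,40],0.5,0.068],[[-9,-2,48],0.5,0.068],[[-9,-2,48],0.5,0.068],[[-9,-2,48],0.5,0.04],[[-9,-2,48],0.5,0.04],[[-9,-2,48],0.5,0.04],[[-9,-2,48],0.5,0.04]]' --grip_n 8

```text
time_s: 20.18
tool_pos: [0.4023, -0.3141, 0.0219]
tool_rot: [179.9, -0.0, 69.3]
force: [-2.1, 1.1, 6.1]
grip_width: 0.0501
grasp_force: 8.0
```

Request:
hand_motion --motion '[[[0,0,0],0,0.04],[[0,0,0],0,0.04],[[0,0,0],0,0.065],[[0,0,0],0,0.065],[[0,0,0],-15,0.065],[[0,0,0],-30,0.065],[[0,0,0],-30,0.065],[[0,0,0],-30,0.065]]'

```text
time_s: 20.85
tool_pos: [0.4018, -0.314, 0.0207]
tool_rot: [180.0, 0.0, 98.2]
force: [0.5, -0.0, 0.4]
grip_width: 0.0645
grasp_force: 0.0
```

Request:
hand_motion --motion '[[[0,0,0],-31,0.065],[[0,0,0],-31,0.065],[[0,0,0],-31,0.065],[[0,0,0],-31,0.065],[[0,0,0],-31,0.065],[[0,0,0],-31,0.065],[[0,0,0],-31,0.065],[[0,0,0],-31,0.065]]'

```text
time_s: 21.52
tool_pos: [0.4018, -0.3141, 0.0207]
tool_rot: [180.0, 0.0, 155.5]
force: [-0.2, -0.3, 0.1]
grip_width: 0.0651
grasp_force: 0.0
```

```bash
python3 -c "
from h import *
print(env.get_obs()['qpos'])"
```

```text
[ 30.31225096  14.3614108    5.19880475 115.8129149   -1.69042935
  49.87955237 101.96264979]
```

To row units: -3.7 degrees is -1.85.

Request:
hand_motion --motion '[[[0,0,0],-1.85,0.065],[[0,0,0],-1.85,0.04],[[0,0,0],-1.85,0.04],[[0,0,0],-1.85,0.04],[[0,0,0],-1.85,0.04],[[0,0,0],-1.85,0.04],[[0,0,0],-1.85,0.04],[[0,0,0],-1.85,0.04]]' --grip_n 12

```text
time_s: 22.18
tool_pos: [0.4018, -0.3138, 0.0207]
tool_rot: [180.0, -0.0, 158.9]
force: [0.2, 0.9, -1.2]
grip_width: 0.0506
grasp_force: 12.0
```

Request:
hand_motion --motion '[[[0,0,-40],0,0.04],[[0,0,-80],0,0.04],[[0,0,-120],0,0.04],[[0,0,-160],0,0.04],[[0,0,-200],0,0.04],[[0,0,-214],0,0.04],[[0,0,-214],0,0.04],[[0,0,-214],0,0.04]]' --grip_n 25

```text
time_s: 22.85
tool_pos: [0.4014, -0.3142, 0.2344]
tool_rot: [-180.0, 0.0, 158.8]
force: [0.1, -0.9, -4.3]
grip_width: 0.0499
grasp_force: 25.0
```

```bash
python3 -c "
from h import *
print(env.get_obs()['force'],rel([.4728,.0702,.235]))"
```

```text
[ 0.14402223 -0.89817924 -4.27301977] [ 0.07212085  0.38424561 -0.00069705]
```

Request:
hand_motion --motion '[[[60,320,0],0,0.04],[[60,320,0],0,0.04],[[60,320,0],0,0.04],[[60,320,0],0,0.04],[[60,320,0],0,0.04],[[60,320,0],0,0.04],[[60,320,0],0,0.04],[[60,320,0],0,0.04]]'

```text
time_s: 23.52
tool_pos: [0.4593, 0.0094, 0.2317]
tool_rot: [-180.0, -0.3, 159.0]
force: [0.6, -0.1, -1.8]
grip_width: 0.0495
grasp_force: 25.0
```

```bash
python3 -c "
from h import *
print(env.get_obs()['force'],rel([.4728,.0702,.235]))"
```

```text
[ 0.57401343 -0.07018838 -1.80259064] [ 0.00927243  0.06161367 -0.00334744]
```

Request:
hand_motion --motion '[[[10.5,64,0],0,0.04],[[10.5,64,0],0,0.04],[[10.5,64,0],0,0.04],[[10.5,64,10],0,0.04],[[10.5,64,20],0,0.04],[[10.5,64,30],0,0.04],[[10.5,64,34],0,0.04],[[10.5,64,34],0,0.04]]'

```text
time_s: 24.18
tool_pos: [0.4729, 0.0682, 0.1983]
tool_rot: [-179.9, -0.2, 158.8]
force: [-0.2, -0.7, -1.9]
grip_width: 0.0497
grasp_force: 25.0
```

```bash
python3 -c "
from h import *
print(env.get_obs()['force'],rel([.4729,.0703,.190]))"
```

```text
[-0.16357162 -0.74872145 -1.94349679] [0.00073486 0.00197566 0.00834559]
```

To row units: 0.005 m is 5, 0.003 m is 3.

Request:
hand_motion --motion '[[[0.7,1.8,0],0,0.04],[[0.7,1.8,3],0,0.04],[[0.7,1.8,5],0,0.04],[[0.7,1.8,5],0,0.04],[[0.7,1.8,5],0,0.04]]'

```text
time_s: 24.6
tool_pos: [0.4744, 0.0715, 0.1959]
tool_rot: [180.0, 0.0, 158.9]
force: [0.2, -0.7, -2.0]
grip_width: 0.05
grasp_force: 25.0
```

```bash
python3 -c "
from h import *
print(env.get_obs()['force'],rel([.4729,.0703,.186]))"
```

```text
[ 0.23259422 -0.67178031 -1.97922741] [ 0.00096765 -0.00169512  0.00991687]
```

To row units: 0.001 m is 1, -0.0015 m is -1.5.

Request:
hand_motion --motion '[[[1,-1.5,0],0,0.04],[[1,-1.5,0],0,0.04],[[1,-1.5,0],0,0.04]]'

```text
time_s: 24.85
tool_pos: [0.4729, 0.0704, 0.196]
tool_rot: [180.0, 0.0, 158.9]
force: [-1.1, -0.4, -3.1]
grip_width: 0.0498
grasp_force: 25.0
```

```bash
python3 -c "
from h import *
print(env.get_obs()['force'],rel([.4729,.0703,.186]))"
```

```text
[-1.11904199 -0.39367001 -3.05886099] [-3.83496011e-05 -1.19908905e-04  9.95186741e-03]
```

To row units: 0.009 m is 9, 0.006 m is 6.

Request:
hand_motion --motion '[[[0,0,3],0,0.04],[[0,0,6],0,0.04],[[0,0,9],0,0.04],[[0,0,9],0,0.04]]'

```text
time_s: 25.18
tool_pos: [0.4723, 0.0704, 0.1858]
tool_rot: [-180.0, -0.1, 158.9]
force: [-0.5, -0.9, -1.9]
grip_width: 0.0499
grasp_force: 25.0
```

Request:
hand_motion --motion '[[[0,0,2],0,0.04],[[0,0,4],0,0.04],[[0,0,4],0,0.04]]'

```text
time_s: 25.43
tool_pos: [0.4726, 0.0705, 0.1823]
tool_rot: [-180.0, -0.0, 158.9]
force: [-0.1, -0.2, -3.6]
grip_width: 0.0497
grasp_force: 25.0
```

Threaded. Stack contact expected at TCP z≈0.162.

Request:
hand_motion --motion '[[[0,0,8],0,0.04],[[0,0,16],0,0.04],[[0,0,18],0,0.04],[[0,0,18],0,0.04]]'

```text
time_s: 25.77
tool_pos: [0.4721, 0.0703, 0.1635]
tool_rot: [-179.9, -0.1, 158.9]
force: [0.0, -0.3, -2.1]
grip_width: 0.0501
grasp_force: 25.0
```

Request:
hand_motion --motion '[[[0,0,1],0,0.04],[[0,0,1.5],0,0.04],[[0,0,1.5],0,0.04],[[0,0,1.5],0,0.04]]'

```text
time_s: 26.1
tool_pos: [0.4731, 0.0706, 0.1635]
tool_rot: [180.0, 0.0, 158.9]
force: [-0.2, 0.7, -2.3]
grip_width: 0.0496
grasp_force: 25.0
```

Request:
hand_motion --motion '[[[0,0,0.7],0,0.04],[[0,0,0.7],0,0.04],[[0,0,0.7],0,0.065],[[0,0,0.7],0,0.068],[[0,0,0.7],0,0.068],[[0,0,-20],0,0.068],[[0,0,-60],0,0.068],[[0,0,-80],0,0.068]]'

```text
time_s: 26.77
tool_pos: [0.474, 0.0708, 0.2469]
tool_rot: [179.9, 0.2, 158.9]
force: [0.9, -0.6, 0.4]
grip_width: 0.0675
grasp_force: 0.0
```

Request:
hand_motion --motion '[[[-50,-150,0],0,0.068],[[-50,-150,0],0,0.068],[[-50,-150,0],0,0.068],[[-50,-150,0],0,0.068],[[-50,-150,0],0,0.068],[[-50,-150,0],0,0.068],[[-50,-150,0],0,0.068]]'

```text
time_s: 27.35
tool_pos: [0.4657, -0.0866, 0.2435]
tool_rot: [179.9, 0.0, 158.9]
force: [0.7, -0.4, -0.5]
grip_width: 0.0685
grasp_force: 0.0
```

Run:
```python
from h import *
t=cam('top');s=cam('side')
a=cv2.resize(t['color'][155:250,190:275],(390,435),interpolation=cv2.INTER_CUBIC);b=cv2.resize(s['color'][180:260,250:335],(390,435),interpolation=cv2.INTER_CUBIC)
cv2.imwrite('pics/end.png',np.hstack([a,b]))
```

```text
(no output)
```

View pics/end.png

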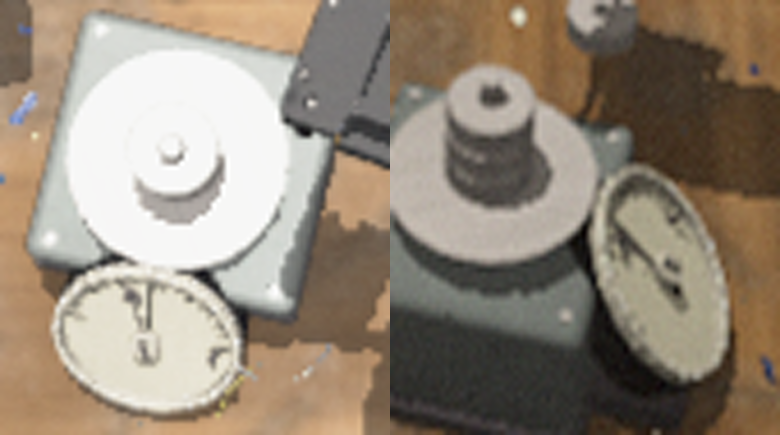

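The final pictures show three slugs stacked flat on the pin. The needle at (150,285) is past the set hand at (130,295) by well under one slug, and nothing touches the gripper. Handing in.

Request:
hand_motion --motion '[[[0,0,0],0,0.068],[[0,0,0],0,0.068],[[0,0,0],0,0.068],[[0,0,0],0,0.068],[[0,0,0],0,0.068],[[0,0,0],0,0.068]]'

```text
time_s: 27.95
tool_pos: [0.4655, -0.0874, 0.2433]
tool_rot: [180.0, 0.0, 158.9]
force: [-0.8, 0.2, 0.0]
grip_width: 0.0681
grasp_force: 0.0
```

```bash
python3 -c "
from cell import env
print(env.sign_off())"
```

```text
the job is handed in; nothing more can be done
None
```

I handed the job in at about 28 s: three slugs are threaded flat on the pin, the needle is past the set hand by less than one slug's worth, and the fourth slug was left on the bench; sign-off returned no verdict.

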